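# Twist the dished lid shut with the ball on it

### The arm

A 7-joint arm with a two-finger parallel gripper is mounted at the origin on the work surface. World frame = base frame: x ahead of the robot, y to its left, z up, the work surface at z = 0. Lengths are in m, angles in rad, forces in N, time in s.
With the tool pointing down it reaches from about 0.425 to 0.95 m from the base axis. Payload 4.7 kg.
Tool frame: the origin (TCP) lies at the very end of the fingers, on their centre line; the grasp point (between the pads) lies 19 mm behind it (r.grip_depth is the distance from the TCP to the grasp point, in m); z points along the fingers, y is the line along which they close (so a half turn about z gives the same grasp; the last joint's range is limited). The gripper opens to 87 mm and grips with 3 to 60 N. Pads are 19 mm wide; open, the fingers measure 117 mm over their backs; the gripper's body (75 mm by 190 mm) begins 51 mm behind the grasp point.
Start: joints at [1.106, 0.469, -0.049, 1.532, 0.024, 1.141, -0.082], TCP at [0.285, -0.612, 0.191] pointing down, gripper open.
Joint ranges: [-2.59, 2.59], [-0.33, 1.99], [-1.39, 1.29], [0.1, 2.45], [-1.04, 4.18], [0.21, 1.99], [-2.66, 2.66]. Speed limits (rad/s): [2.57, 2.57, 3.14, 3.14, 3.14, 3.14, 3.14].

### API

Orientations are given as [roll, pitch, yaw] about the fixed x, y, z axes, in that order (R = Rz(yaw) Ry(pitch) Rx(roll)).
In Python, from cell import readout, cams, r gives the robot as it stands.
- The arm moves only by the shell command python3 -m inch 'ROWS' [OPENING]. ROWS is a JSON object of lists of equal length, an entry for each row: "xyz": the shift along the tool's x, y, z in m, a list of three; "rot": the turn, a rotation vector about the tool's x, y, z in degrees, a list of three. A call has 1 to 20 rows; each row shifts and turns the commanded pose from where the row before left it, along the tool's axes as they then stand; what a row does not reach is not made up. A row lasts 1/8 s, in which the tool goes at most 62.5 mm and 10.7 degrees, less where a joint would pass 70% of its speed; a pose out of reach is approached as far as the arm can. A call with a gripper value outside its range is refused whole. OPENING is the gripper's target within -1 to 1 (fully open at 1, half-way at 0, shut at -1), set as the call begins (- or left out, the last holds). The fingers move at their own pace and stop on an object; the grip force is fixed at half the most. Time passes only in rows, so rows that do not move let the fingers close. It gives the time, the measured TCP pose, the force, the opening and the grip force at its end, in the units of the state.
- readout.get_state(): the state, without advancing time (a new reading comes with each control period).
- cams.get_image(name): name is "scene" or "top" or "wrist"; returns the picture (420x560x3 uint8, red, green, blue); there is no depth.
- cams.calibration(name): a dict with "vertical_fov" (degrees; the focal length in pixels is half the picture's height over the tangent of half this angle, whatever the lens; pixels are square), "cx", "cy" (the principal point, pixels), "dist_coeffs" ([k1, k2, p1, p2, k3] as OpenCV has them; the pictures are not rectified), "rvec" (rotation vector, rad) and "tvec" (3), from world to camera coordinates, as OpenCV has them; the wrist camera has in their place "T_tool_cam" (4x4, takes a point from camera to tool coordinates, whose origin is the TCP and whose axes are the flange's). Camera axes: x right, y down, z forward; pixel columns grow to the right and rows downward; lengths in m; the calibration is good to about 2 mm. A picture is of the moment at which its call begins: read the wrist's pose just before it. calibration takes no time and is no camera call.
- r.hand_in(): hands the job in; it is judged then, once.
The state is a dict: "t": time; "q": joint angles; "joint_velocities": joint speeds; "joint_efforts": joint torques, N m; "position": TCP position; "ee_rot": TCP orientation; "wrist_force": force on the tool from outside, world axes, zero at the start; "torque": the same for the moment, N m; "finger_gap": finger opening in m; "grasp_force": force on a finger pad.
Only numpy, scipy, OpenCV 4.12 (cv2) and the standard library are available. Lean on these libraries where they do the work, as an engineer would, in place of code of your own. Each camera call takes 0.05 s, during which the arm holds its last target. There are 200 camera calls.

### The job

Pick up the dished lid by its wooden handle, with the loose wooden ball riding in it, and set it level and fully seated on the green tin with its red pointer over the white lug; then, leaving it seated, turn it a quarter turn clockwise (seen from above) until the pointer stands over the red lug. Work gently: keep the lid level and the ball near the middle of its dish all the time, leave the tin standing where it is without turning it round, and do not disturb the cup, egg cup, teaspoon, jar or shaker. Finish while still gripping the handle of the seated, closed lid: do not let go.

Things in the scene. Friction and masses are not known exactly. Their poses are not given: they have to be found in the camera images.
- lid: Loose round lid, 114 mm across, about 0.18 kg, white dished top sloping 9 degrees up from a floor at z = 11 mm. Origin: centre of the underside of its locating plug; z up, x towards the red pointer. Plug 92 mm across, 8 mm deep, tapering to 84 mm; the flat underside that rests on the tin's rim is at z = 8 mm. Starts standing on the worktop on its plug.
- lid_grip (a point): Centre of the dark wooden handle block, on the lid's axis 74 mm above its origin, carried by a 6 mm steel bridge over the ball (in the lid's xz plane, feet at x = +-50 mm). Block 40 mm along the lid's x, 14 mm thick along its y, 24 mm tall; pinch it across its thickness from above. The ball's top is 41 mm above the lid's origin.
- lid_pointer (a point): Outer end of the red pointer tab on the lid's edge, 69 mm from the lid's axis along its x, 12.5 mm above its origin.
- ball_center (a point): Centre of the loose wooden ball, 30 mm across, 14 g, lying in the lid's dish; at rest in the middle it is 26 mm above the lid's origin. It rolls up the dish if the lid is tilted or jerked.
- tin: Green open round tin, loose, filled, 0.6 to 0.9 kg. 106 mm across outside, 100 mm inside, 62 mm high. Origin: centre of its underside; z up, x towards the red lug, y towards the white lug. With the lid seated the lid's origin is 54 mm above the tin's. It stands by its weight alone, so a hard press or sideways push on the lid can shift or turn it.
- tin_rim (a point): Centre of the tin's mouth, at rim height, 62 mm above its origin.
- tin_open (a point): Outer end (top edge) of the white lug on the tin's side (open position), 71 mm from the axis along the tin's y, 56 mm above its origin; 12 mm wide. The seated lid clears it.
- tin_closed (a point): Outer end (top edge) of the red lug on the tin's side (closed position), 71 mm from the axis along the tin's x, 56 mm above its origin; a quarter turn clockwise, seen from above, from the white lug.
- cup: Blue plastic cup, 74 mm across, 85 mm high; origin under its centre. Leave alone.
- egg_cup: White ceramic egg cup, 50 mm across, 60 mm high; origin under its centre. Leave alone.
- teaspoon: Steel teaspoon, 140 mm long, lying flat; origin under its middle. Leave alone.
- jar: Amber glass jar with a white cap, 64 mm across, 100 mm high; origin under its centre. Leave alone.
- shaker: Small steel salt shaker, 40 mm across, 70 mm high; origin under its centre. Leave alone.
Not all that is in view belongs to the job. Leave any pink, purple or turquoise look-alike of the lid alone.

How it is judged:
On the way, in this order (a step that is already met when the one before it is completed fails the run):
1. the lid is lifted off the worktop, level, with the ball in the middle of its dish (height (world z) of lid above 0.03 m and contact force between the fingers and lid above 1 N and horizontal distance between ball_center and lid below 0.025 m and z of ball_center in the frame of lid between 0.02 and 0.042 m), for 0.2 s.
2. the lid is seated level on the tin with its pointer over the white lug (within about 15 degrees) (z of lid in the frame of tin between 0.051 and 0.0565 m and angle between the z axis of lid and the z axis of tin, either way round below 0.05 rad and angle between lid's own z axis and vertical below 0.06 rad and horizontal distance between lid and tin_rim below 0.0055 m and contact force between lid and tin above 0.15 N and y of lid_pointer in the frame of tin above 0.05 m and x of lid_pointer in the frame of tin between -0.018 and 0.018 m and horizontal distance between ball_center and lid below 0.025 m and z of ball_center in the frame of lid between 0.02 and 0.042 m), for 0.2 s.
3. still seated, the lid is part way round, its pointer between the white and the red lug (z of lid in the frame of tin between 0.051 and 0.0565 m and angle between the z axis of lid and the z axis of tin, either way round below 0.05 rad and angle between lid's own z axis and vertical below 0.06 rad and horizontal distance between lid and tin_rim below 0.0055 m and contact force between lid and tin above 0.15 N and x of lid_pointer in the frame of tin above 0.03 m and y of lid_pointer in the frame of tin above 0.03 m), for 0.05 s.
At the end, for the whole second after the job is handed in: Lid seated on the tin (within 2.5 mm of the rim, centred within 5.5 mm, level within 3 degrees), pointer within 10 degrees of the red lug; ball within 20 mm of the dish's middle; tin upright on the worktop; fingers still gripping the lid, all at rest (z of lid in the frame of tin between 0.051 and 0.0565 m and angle between the z axis of lid and the z axis of tin, either way round below 0.05 rad and angle between lid's own z axis and vertical below 0.06 rad and horizontal distance between lid and tin_rim below 0.0055 m and contact force between lid and tin above 0.15 N and x of lid_pointer in the frame of tin above 0.055 m and y of lid_pointer in the frame of tin between -0.012 and 0.012 m and horizontal distance between ball_center and lid below 0.02 m and z of ball_center in the frame of lid between 0.02 and 0.042 m and contact force between the fingers and lid above 2 N and contact force between the fingers and tin below 0.5 N and linear speed of lid below 0.02 m/s and angular speed of lid below 0.1 rad/s and height (world z) of tin below 0.006 m and angle between tin's own z axis and vertical below 0.05 rad); the arm keeps its last pose, push and grip.
It fails at once if the ball strays more than 32 mm from the middle of the dish (distance between ball_center and lid above 0.0445 m).
It fails at once if the lid is tilted by more than about 11 degrees (angle between lid's own z axis and vertical above 0.2 rad).
It fails at once if the lid is pressed on the tin with more than 40 N (contact force between lid and tin above 40 N).
It fails at once if the tin is shifted by more than 30 mm or turned by more than about 25 degrees (distance of tin from where it was at the start of the episode above 0.03 m or distance of tin_closed from where it was at the start of the episode above 0.033 m).
It fails at once if the cup, egg cup, teaspoon, jar or shaker is moved more than 25 mm (distance of any of cup, egg_cup, teaspoon, jar, shaker from where it was at the start of the episode above 0.025 m).
It also fails if it takes over 54 s, if anything falls off the work surface, if the arm or the gripper's body presses on something with over 40 N, if the wrist force passes 120 N, or if a joint passes its speed limit or range.

## Working session

There is one attempt and no reset: what is moved stays moved. The work goes in short steps, Python scripts to look and compute and a shell command to move; the robot and the scene stay as the last step left them, time stands still between calls to the robot, and variables do not carry over. Pictures are saved under pics/ and viewed, at most 10 in all, crops included, and the job is handed in when it is done.

```bash
mkdir -p pics; ls
cat > h.py <<'E'
import numpy as np, cv2
from cell import readout, cams, r
from scipy.spatial.transform import Rotation as R
def K(c): 
    f=210/np.tan(np.radians(c["vertical_fov"])/2); return np.array([[f,0,c["cx"]],[0,f,c["cy"]],[0,0,1]])
def wc(name,st=None):
    c=cams.calibration(name)
    if "rvec" in c:
        M=cv2.Rodrigues(np.array(c["rvec"],float))[0]; t=np.array(c["tvec"],float).ravel()
    else:
        st=st or readout.get_state(); T=np.eye(4); T[:3,:3]=R.from_euler('xyz',st["ee_rot"]).as_matrix(); T[:3,3]=st["position"]
        I=np.linalg.inv(T@np.array(c["T_tool_cam"])); M=I[:3,:3]; t=I[:3,3]
    return K(c),np.array(c["dist_coeffs"],float),M,t
def px2w(name,uv,z,st=None):
    k,d,M,t=wc(name,st); n=cv2.undistortPoints(np.array([[uv]],float),k,d)[0,0]
    ray=M.T@np.array([n[0],n[1],1]); o=-M.T@t; return o+ray*(z-o[2])/ray[2]
def w2px(name,P,st=None):
    k,d,M,t=wc(name,st); return cv2.projectPoints(np.atleast_2d(np.array(P,float)),cv2.Rodrigues(M)[0],t,k,d)[0][:,0]
def snap(name,fn,crop=None,s=1):
    im=cams.get_image(name)[:,:,::-1]
    cv2.imwrite(f"pics/{fn}_full.png",im)
    if crop: x0,y0,x1,y1=crop; im=im[y0:y1,x0:x1]
    cv2.imwrite(f"pics/{fn}.png",cv2.resize(im,None,fx=s,fy=s,interpolation=cv2.INTER_CUBIC))
E
python3 -c "
from h import *
snap('top','top1',None,1.4);snap('scene','scene1',None,1.4)
print(readout.get_state())
for n in('top','scene','wrist'):print(cams.calibration(n))"
```

```text
pics
{'t': 0.1, 'q': array([ 1.10606222,  0.46939437, -0.04861827,  1.53356674,  0.02409232,
        1.1410144 , -0.08229043]), 'joint_velocities': array([ 0.00122345, -0.00329549, -0.00250218, -0.00324014,  0.00076623,
        0.0002149 , -0.000855  ]), 'joint_efforts': array([ 1.04315808e-03, -5.09171462e+01, -8.11027153e-02, -2.36830205e+01,
       -6.15713303e-02,  3.44857969e-02,  7.09983897e-05]), 'position': array([ 0.28473469, -0.61134428,  0.18968513]), 'ee_rot': array([-3.13979557e+00,  4.53280560e-05,  4.35890158e-01]), 'wrist_force': array([ 0.01746113, -0.20293473,  1.41071719]), 'torque': array([-0.01462182,  0.04033582, -0.00167427]), 'grasp_force': 0.0, 'finger_gap': 0.08698430507563863}
{'vertical_fov': 43.403856729352576, 'cx': 284.3376475496229, 'cy': 199.22915972447174, 'dist_coeffs': array([-0.18538601,  0.        ,  0.        ,  0.        ,  0.        ]), 'rvec': array([ 2.14579469, -2.16604672,  0.08771005]), 'tvec': array([0.03931439, 0.54050369, 1.30267959])}
{'vertical_fov': 42.09689367153836, 'cx': 273.82309470096834, 'cy': 208.98016559644745, 'dist_coeffs': array([-0.04004802,  0.        ,  0.        ,  0.        ,  0.        ]), 'rvec': array([ 1.66286152,  1.82494456, -0.8323011 ]), 'tvec': array([ 0.03137181, -0.3090135 ,  1.58761993])}
{'vertical_fov': 58.182080491845824, 'cx': 284.0258481710643, 'cy': 208.76423669346096, 'dist_coeffs': array([-0.02414326,  0.        ,  0.        ,  0.        ,  0.        ]), 'T_tool_cam': array([[-6.09331805e-04, -9.63819244e-01, -2.66555985e-01,
         7.27494107e-02],
       [ 9.99998819e-01, -2.11136709e-04, -1.52250741e-03,
         4.75245463e-04],
       [ 1.41114218e-03, -2.66556598e-01,  9.63818234e-01,
        -1.92248481e-01],
       [ 0.00000000e+00,  0.00000000e+00,  0.00000000e+00,
         1.00000000e+00]])}
```

View pics/top1.png

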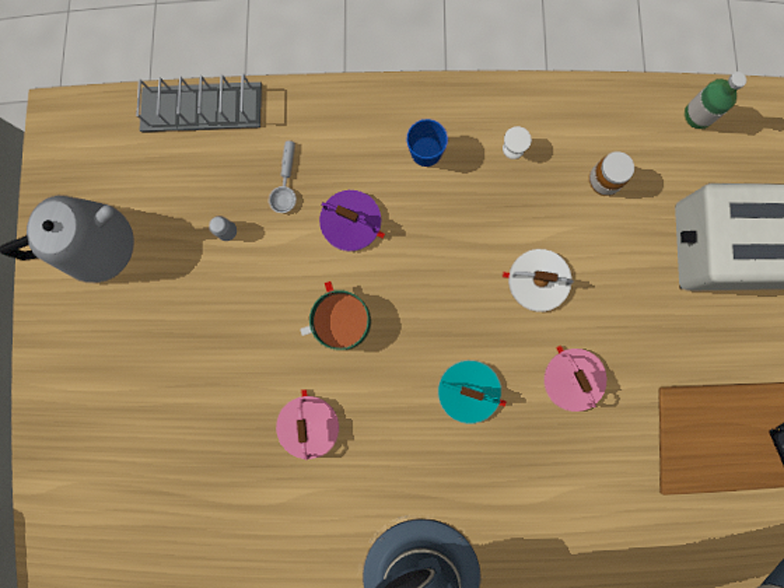

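View pics/scene1.png

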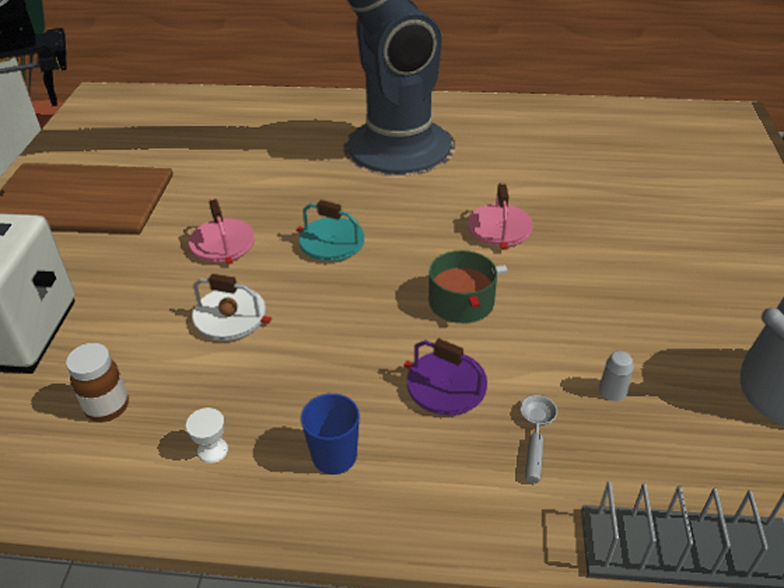

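The white lid (top view, 540,280) is the only one with a ball. The pink (307,428 and 576,380), turquoise (471,392) and purple (350,220) ones are look-alikes. The tin is at (340,320), with its white lug at (306,331) and red lug at (329,287). I'll confirm in an enlarged crop.

```bash
python3 -c "
import cv2,numpy as np
im=cv2.imread('pics/top1_full.png')
a=im[165:235,350:430];b=im[190:260,205:285]
cv2.imwrite('pics/crop.png',cv2.resize(np.hstack([a,b]),None,fx=5,fy=5,interpolation=cv2.INTER_CUBIC))"
```

```text
(no output)
```

View pics/crop.png

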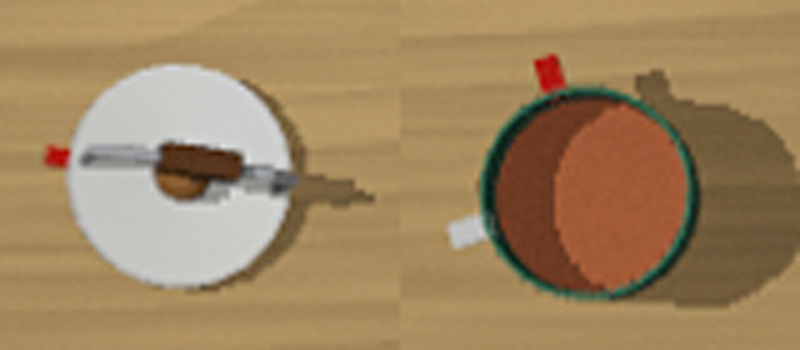

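The crop shows the white lid with ball: centre ≈(386,200), pointer end ≈(359,196.4), handle ≈(390,197). It also shows the tin: mouth ≈(243,228.6), red lug end ≈(234.4,201.4), white lug end ≈(215,237.2).

```bash
python3 -c "
from h import *
np.set_printoptions(precision=4,suppress=True)
p=lambda uv,z:px2w('top',uv,z)
L=p((386,200.2),.016);P=p((359,196.4),.0125);H=p((390.2,197.2),.084)
T=p((243,228.6),.062);Rr=p((234.4,201.4),.056);W=p((215,237.2),.056)
yaw=lambda a,b:np.degrees(np.arctan2(*(b-a)[1::-1]))
d=lambda a,b:np.linalg.norm((b-a)[:2])
print('lid',L,'ptr',P,'handle',H,'yaw',yaw(L,P),d(L,P))
print('tin',T,'red',yaw(T,Rr),d(T,Rr),'white',yaw(T,W),d(T,W))
st=readout.get_state();print(st['position'],np.degrees(st['ee_rot']))
"
```

```text
lid [ 0.5369 -0.2251  0.016 ] ptr [ 0.5478 -0.1564  0.0125] handle [ 0.5372 -0.224   0.084 ] yaw 81.00765335299016 0.0695533469899002
tin [0.4659 0.1356 0.062 ] red 17.93849359005294 0.07143792289425221 white 106.25800831861527 0.07314714964820292
[ 0.2847 -0.6113  0.1897] [-179.897     0.0026   24.9747]
```

```bash
python3 -m inch '{"xyz":[[0.039,-0.0243,-0.004],[0.039,-0.0243,-0.004],[0.039,-0.0243,-0.004],[0.039,-0.0243,-0.004],[0.039,-0.0243,-0.004],[0.039,-0.0243,0],[0.039,-0.0243,0],[0.039,-0.0243,0],[0.039,-0.0243,0],[0.039,-0.0243,0],[0,0,0],[0,0,0],[0,0,0],[0,0,0],[0,0,0],[0,0,0],[0,0,0],[0,0,0],[0,0,0]],"rot":[[0,0,0],[0,0,0],[0,0,0],[0,0,0],[0,0,0],[0,0,0],[0,0,0],[0,0,0],[0,0,0],[0,0,0],[0,0,-8],[0,0,-8],[0,0,-8],[0,0,-8],[0,0,-8],[0,0,-8],[0,0,-8],[0,0,0],[0,0,0]]}' 1
python3 -c "
from h import *
st=readout.get_state();print(st['q'],st['position'],np.degrees(st['ee_rot']))
snap('wrist','w1',None,1.4)
print([w2px('wrist',p,st)*1.4 for p in([.537,-.225,.074],[.5478,-.1564,.0125])])"
```

```text
t: 2.48
position: [0.5358, -0.227, 0.2104]
ee_rot: [-3.141, -0.0, 1.411]
wrist_force: [0.3, 0.2, 0.2]
finger_gap: 0.087
grasp_force: 0.0
[ 0.64455448  0.33018901 -0.40367977  1.71907531  0.14183931  1.12149299
  0.03880674] [ 0.53577698 -0.22704068  0.2104358 ] [-1.79980567e+02 -3.25240653e-03  8.08466896e+01]
[array([[399.29602015, 261.46865913]]), array([[398.78558573, 148.15661409]])]
```

View pics/w1.png

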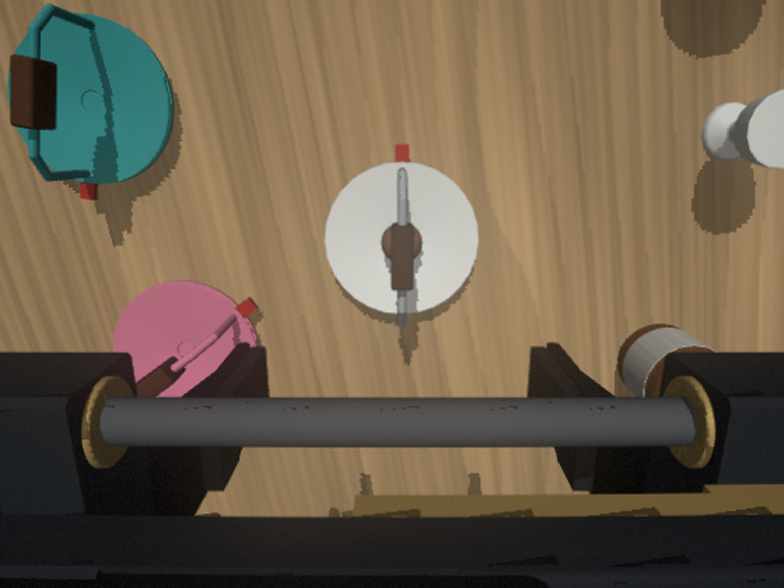

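The handle shows at (401,260) and the pointer at (402,146), within about 1 mm of the prediction and aligned with the tool. Descending to grip.

```bash
python3 -m inch '{"xyz":[[0.002,0.002,0.02],[0,0,0.025],[0,0,0.025],[0,0,0.025],[0,0,0.02],[0,0,0.015],[0,0,0.012],[0,0,0.008],[0,0,0.004],[0,0,0],[0,0,0]],"rot":[[0,0,0],[0,0,0],[0,0,0],[0,0,0],[0,0,0],[0,0,0],[0,0,0],[0,0,0],[0,0,0],[0,0,0],[0,0,0]]}' 1
python3 -c "
from h import *
st=readout.get_state();print(st['position'],st['wrist_force'])
"
python3 -m inch '{"xyz":[[0,0,0],[0,0,0],[0,0,0],[0,0,0],[0,0,0],[0,0,0],[0,0,0],[0,0,0],[0,0,0],[0,0,0]],"rot":[[0,0,0],[0,0,0],[0,0,0],[0,0,0],[0,0,0],[0,0,0],[0,0,0],[0,0,0],[0,0,0],[0,0,0]]}' -1
python3 -c "
from h import *
st=readout.get_state();print(st['position'],st['wrist_force'],np.degrees(st['ee_rot']))
"
```

```text
t: 3.9
position: [0.5386, -0.2255, 0.0571]
ee_rot: [3.141, 0.0, 1.413]
wrist_force: [-0.6, -0.4, 0.1]
finger_gap: 0.087
grasp_force: 0.0
[ 0.53863039 -0.22546467  0.05714486] [-0.64553833 -0.41607354  0.08470224]
t: 5.15
position: [0.5382, -0.2254, 0.0567]
ee_rot: [3.142, 0.0, 1.413]
wrist_force: [0.4, -0.6, -0.3]
finger_gap: 0.0015
grasp_force: 0.0
[ 0.53824432 -0.22536167  0.05666775] [ 0.42526049 -0.61384742 -0.33387369] [1.79996356e+02 3.77273687e-03 8.09685455e+01]
```

```bash
python3 -c "
from h import *
st=readout.get_state()
snap('wrist','w2');snap('top','t2',(340,120,480,240),1);snap('scene','s2',(120,130,280,270),1)
a=cv2.imread('pics/w2.png');b=cv2.resize(cv2.imread('pics/t2.png'),(245,210));c=cv2.resize(cv2.imread('pics/s2.png'),(240,210))
cv2.imwrite('pics/m2.png',np.hstack([a,np.vstack([cv2.resize(b,(240,210)),c])]))"
```

```text
(no output)
```

View pics/m2.png

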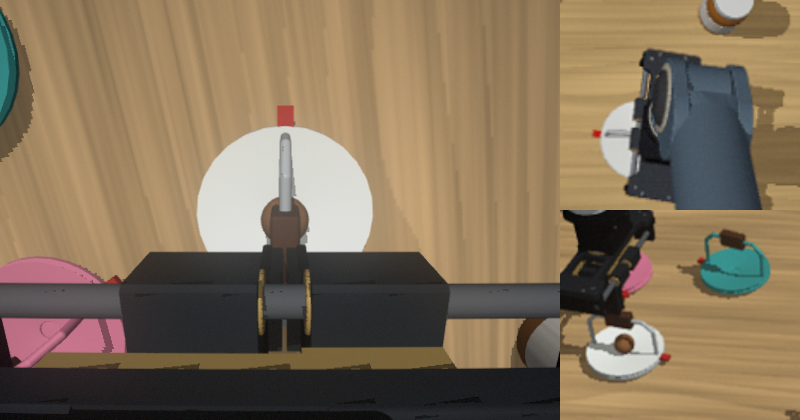

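```bash
python3 -c "
from h import *
st=readout.get_state();Rm=R.from_euler('xyz',st['ee_rot']).as_matrix();tcp=st['position'];g=tcp-Rm[:,2]*r.grip_depth
print(tcp,g)
lid=np.array([.5376,-.2245,0]);a=np.radians(81)
pts=[tcp,g,lid+[0,0,.074],lid+[.069*np.cos(a),.069*np.sin(a),.0125],lid+[0.02*np.cos(a),.02*np.sin(a),.086],lid-[0.02*np.cos(a),.02*np.sin(a),-.086]]
pics=[]
for n,f,(x0,y0,x1,y1) in (('wrist','w2',(180,80,400,310)),('scene','s2',(100,130,210,245))):
    im=cv2.imread(f'pics/{f}_full.png')[y0:y1,x0:x1]; s=575/im.shape[0]; s=460/im.shape[0]
    im=cv2.resize(im,None,fx=s,fy=s,interpolation=cv2.INTER_CUBIC)
    uv=w2px(n,pts,st);print(n,uv.round(1).tolist())
    if n=='wrist': im=im[:,40:400]
    for i,p in enumerate(uv):
        q=((p-[x0,y0])*s-([40,0] if n=='wrist' else [0,0])).astype(int)
        cv2.drawMarker(im,tuple(int(v) for v in q),[(0,0,255),(0,255,0),(255,0,255),(255,255,0),(0,255,255),(0,255,255)][i],0,12,1)
    pics.append(im[:, :398])
cv2.imwrite('pics/m3.png',np.hstack(pics))"
```

```text
[ 0.538233   -0.22534213  0.05664504] [ 0.53823294 -0.22534148  0.07534504]
wrist [[284.1, 243.4], [284.1, 256.8], [282.6, 254.4], [282.8, 109.6], [282.4, 223.3], [282.6, 302.6]]
scene [[158.3, 207.4], [156.8, 200.9], [157.4, 201.2], [191.1, 227.3], [165.2, 198.4], [147.8, 195.5]]
```

View pics/m3.png

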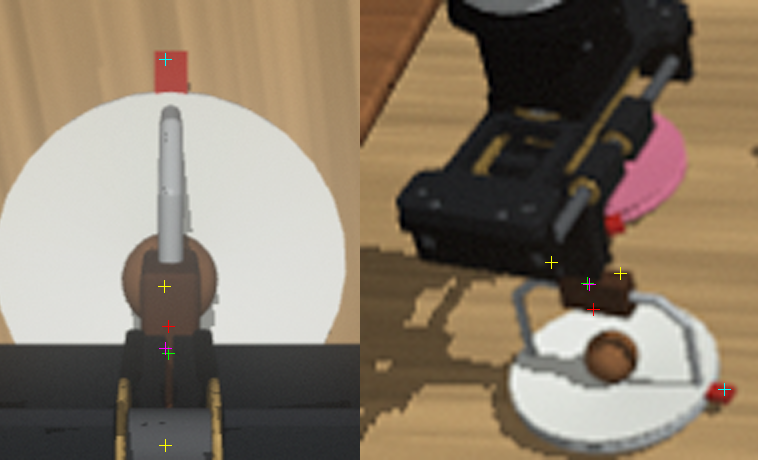

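```bash
python3 -c "
from h import *
st=readout.get_state();Rm=R.from_euler('xyz',st['ee_rot']).as_matrix();tcp=st['position']
a=np.radians(81);ex=np.array([np.cos(a),np.sin(a),0]);ey=np.array([-np.sin(a),np.cos(a),0])
for lid in ([.5376,-.2245,0],):
  lid=np.array(lid)
  w=lambda z,h,x=0:(w2px('wrist',[lid+ex*x+ey*h+[0,0,z],lid+ex*x-ey*h+[0,0,z]],st))
  print('disc w',w(.016,.057).round(1).tolist(),'handle w top front',w(.086,.007,.02).round(1).tolist(),'bottom front',w(.062,.007,.02).round(1).tolist(),'ball',w(.026,.015).round(1).tolist())
c=[tcp+Rm@np.array([x,y,-.07]) for x in(-.0375,.0375) for y in(-.095,.095)]
print('body scene',w2px('scene',c).round(1).tolist());print('TCP fingers scene',w2px('scene',[tcp+Rm@np.array([0.0095,0.015,0]),tcp+Rm@np.array([-0.0095,0.015,0])]).round(1).tolist())
im=cv2.imread('pics/s2_full.png')[100:240,90:250];cv2.imwrite('pics/m4.png',cv2.resize(im,None,fx=4.2,fy=4.2,interpolation=cv2.INTER_CUBIC))"
```

```text
disc w [[194.8, 220.1], [371.2, 220.0]] handle w top front [[266.9, 223.4], [297.8, 223.3]] bottom front [[269.0, 209.2], [296.2, 209.2]] ball [[258.7, 224.8], [307.1, 224.8]]
body scene [[155.0, 153.2], [115.2, 209.4], [186.7, 157.9], [150.2, 215.5]]
TCP fingers scene [[159.5, 212.7], [151.3, 211.3]]
```

View pics/m4.png

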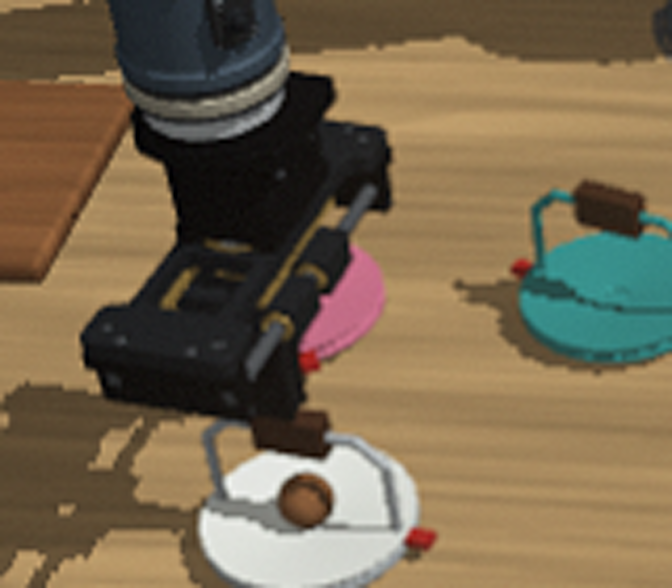

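The measured pose and wrist camera agree with the lid: disc width is 176 px predicted and 176 px seen. The scene picture, though, shows the fingertips only at the handle's top edge, at crop (285,412). So they closed above the handle, about 30–35 mm short of the nominal TCP. The lid is undisturbed. I'll open, descend further with the fingers wide (which clears the dish at either TCP length), and look.

```bash
python3 -m inch '{"xyz":[[0,0,-0.01],[0,0,0],[0,0,0],[0,0,0],[0,0,0],[0,0,0],[0.003,0,0],[0,0,0.008],[0,0,0.008],[0,0,0.008],[0,0,0.006],[0,0,0.006],[0,0,0],[0,0,0]],"rot":[[0,0,0],[0,0,0],[0,0,0],[0,0,0],[0,0,0],[0,0,0],[0,0,0],[0,0,0],[0,0,0],[0,0,0],[0,0,0],[0,0,0],[0,0,0],[0,0,0]]}' 1
python3 -c "
from h import *
st=readout.get_state();print(st['position'],st['wrist_force'],st['q'])
snap('wrist','w5',(60,90,500,370),1);snap('scene','s5',(90,130,210,250),1)
a=cv2.imread('pics/w5.png');b=cv2.resize(cv2.imread('pics/s5.png'),(340,340),interpolation=cv2.INTER_CUBIC)
a=cv2.resize(a,(440,280));c=np.zeros((340,780,3),np.uint8);c[:280,:440]=a;c[:,440:]=b;cv2.imwrite('pics/m5.png',c)"
```

```text
t: 7.05
position: [0.5389, -0.2224, 0.0308]
ee_rot: [3.141, 0.0, 1.413]
wrist_force: [0.3, -0.5, -0.5]
finger_gap: 0.087
grasp_force: 0.0
[ 0.53891381 -0.22240719  0.03083482] [ 0.31334095 -0.49329011 -0.53712946] [ 0.58584657  0.5316372  -0.35361356  1.88409214  0.25520442  0.76930293
 -0.06498544]
```

View pics/m5.png

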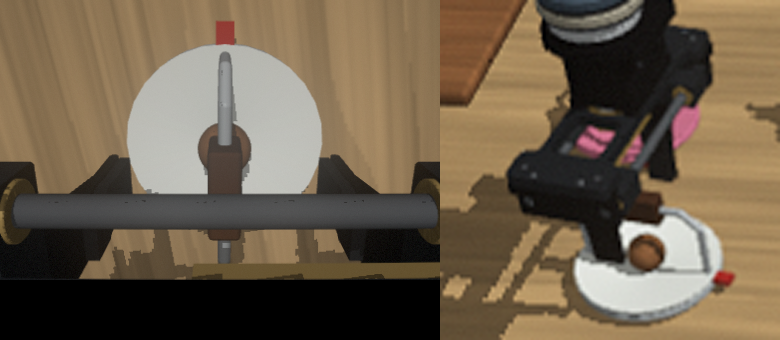

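```bash
python3 -c "
from h import *
st=readout.get_state();Rm=R.from_euler('xyz',st['ee_rot']).as_matrix();tcp=st['position']
for up in (0,.02,.03,.04,.05):
  for x in (.0095,):
    w=w2px('wrist',[tcp+Rm@np.array([x,s*.0435,-up]) for s in(-1,1)],st).round(0)-[60,90]
    s=w2px('scene',[tcp+Rm@np.array([xx,.055,-up]) for xx in(-.0095,.0095)]).round(1)
    s=(s-[90,130])*340/120+[440,0]
    print(up,w.tolist(),s.round(0).tolist())
"
```

```text
0 [[143.0, 137.0], [305.0, 137.0]] [[601.0, 292.0], [624.0, 296.0]]
0.02 [[134.0, 150.0], [314.0, 150.0]] [[596.0, 272.0], [620.0, 277.0]]
0.03 [[129.0, 157.0], [319.0, 157.0]] [[594.0, 263.0], [617.0, 267.0]]
0.04 [[124.0, 165.0], [324.0, 165.0]] [[591.0, 252.0], [615.0, 257.0]]
0.05 [[118.0, 175.0], [331.0, 175.0]] [[589.0, 243.0], [613.0, 247.0]]
```

The fingers now straddle the handle. The tips at wrist (130/320,157) and scene (615,260) both put the real tip about 31 mm above nominal. I'll go down 6 mm more and close.

```bash
python3 -m inch '{"xyz":[[0,0,0.003],[0,0,0.003],[0,0,0],[0,0,0]],"rot":[[0,0,0],[0,0,0],[0,0,0],[0,0,0]]}' 1
python3 -m inch '{"xyz":[[0,0,0],[0,0,0],[0,0,0],[0,0,0],[0,0,0],[0,0,0],[0,0,0],[0,0,0],[0,0,0],[0,0,0]],"rot":[[0,0,0],[0,0,0],[0,0,0],[0,0,0],[0,0,0],[0,0,0],[0,0,0],[0,0,0],[0,0,0],[0,0,0]]}' -1
python3 -c "
from h import *
st=readout.get_state();print(st['position'],st['wrist_force'])
snap('wrist','w6')
print(px2w('wrist',(285,90+21),.0125,st))"
```

```text
t: 7.65
position: [0.5387, -0.2223, 0.0246]
ee_rot: [3.142, -0.0, 1.413]
wrist_force: [-0.0, 0.2, 0.2]
finger_gap: 0.087
grasp_force: 0.0
t: 8.9
position: [0.5388, -0.2223, 0.0246]
ee_rot: [3.141, -0.0, 1.413]
wrist_force: [1.0, 0.3, -0.9]
finger_gap: 0.0135
grasp_force: 30.0
[ 0.53879577 -0.22234266  0.02461202] [ 1.02810667  0.25396254 -0.9094443 ]
[ 0.55018188 -0.15389065  0.0125    ]
```

```bash
python3 -m inch '{"xyz":[[0,0,-0.002],[0,0,-0.004],[0,0,-0.007],[0,0,-0.010],[0,0,-0.013],[0,0,-0.014],[0,0,-0.014],[0,0,-0.014],[0,0,-0.014],[0,0,-0.010],[0,0,-0.007],[0,0,-0.004],[0,0,-0.002],[0,0,0]],"rot":[[0,0,0],[0,0,0],[0,0,0],[0,0,0],[0,0,0],[0,0,0],[0,0,0],[0,0,0],[0,0,0],[0,0,0],[0,0,0],[0,0,0],[0,0,0],[0,0,0]]}'
python3 -c "
from h import *
st=readout.get_state();print(st['position'],st['wrist_force'],st['torque'])
snap('wrist','w7')"
```

```text
t: 10.7
position: [0.5386, -0.2223, 0.1395]
ee_rot: [-3.141, -0.0, 1.413]
wrist_force: [-0.5, -0.1, -1.9]
finger_gap: 0.0134
grasp_force: 30.0
[ 0.53858768 -0.2223331   0.13947743] [-0.51855245 -0.11644208 -1.93857796] [-0.04927117 -0.06477949  0.03530394]
```

View pics/w7.png

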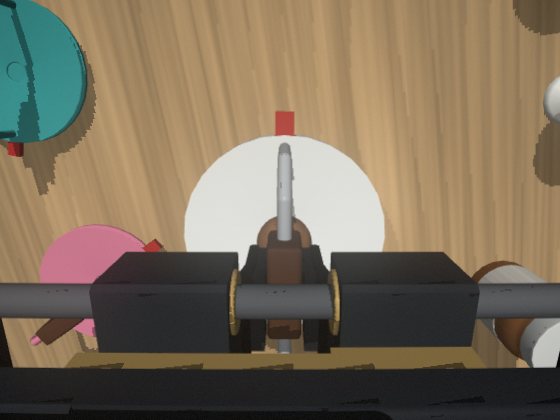

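The lid is held and level in the wrist view: pointer at (285,112), ball centred under the handle at (284,238), weight 1.9 N. Carrying it across.

```bash
python3 -m inch '{"xyz":[[0.0041,-0.0015,0],[0.0082,-0.003,0],[0.0123,-0.0045,0],[0.0164,-0.006,0],[0.0205,-0.0075,0],[0.0246,-0.0091,0],[0.0246,-0.0091,0],[0.0246,-0.0091,0],[0.0246,-0.0091,0],[0.0246,-0.0091,0],[0.0246,-0.0091,0],[0.0246,-0.0091,0],[0.0246,-0.0091,0],[0.0246,-0.0091,0],[0.0205,-0.0075,0],[0.0164,-0.006,0],[0.0123,-0.0045,0],[0.0082,-0.003,0],[0.0041,-0.0015,0],[0,0,0]],"rot":[[0,0,0],[0,0,0],[0,0,0],[0,0,0],[0,0,0],[0,0,0],[0,0,0],[0,0,0],[0,0,0],[0,0,0],[0,0,0],[0,0,0],[0,0,0],[0,0,0],[0,0,0],[0,0,0],[0,0,0],[0,0,0],[0,0,0],[0,0,0]]}'
python3 -m inch '{"xyz":[[0,0,0],[0,0,0],[0,0,0],[0,0,0],[0,0,0],[0,0,0],[0,0,0],[0,0,0],[0,0,0],[0,0,0],[0,0,0]],"rot":[[0,0,-1],[0,0,-2],[0,0,-3],[0,0,-4],[0,0,-4],[0,0,-4],[0,0,-4],[0,0,-3],[0,0,-1],[0,0,0],[0,0,0]]}'
python3 -c "
from h import *
st=readout.get_state();print(st['position'],np.degrees(st['ee_rot']),st['wrist_force'],st['q'])
snap('wrist','w8');snap('scene','s8')
a=cv2.imread('pics/w8_full.png')[0:330,60:500];b=cv2.imread('pics/s8_full.png')[110:260,260:420]
b=cv2.resize(b,(352,330),interpolation=cv2.INTER_CUBIC)
cv2.imwrite('pics/m8.png',np.hstack([a,b]))
T=[.4675,.1376,0]
for a in (17.1,107.1):
  e=np.array([np.cos(np.radians(a)),np.sin(np.radians(a)),0]); print(a,(w2px('wrist',T+e*.071+[0,0,.056],st)-[60,0]).tolist())
print(w2px('wrist',T+np.array([0,0,.062]),st)-[60,0])
"
```

```text
t: 13.25
position: [0.4675, 0.1376, 0.1396]
ee_rot: [3.142, 0.0, 1.413]
wrist_force: [-0.3, 1.0, -2.9]
finger_gap: 0.0137
grasp_force: 30.0
t: 14.62
position: [0.4675, 0.1376, 0.1396]
ee_rot: [3.142, 0.0, 1.867]
wrist_force: [0.4, -0.5, -2.5]
finger_gap: 0.014
grasp_force: 30.0
[0.46748541 0.13758525 0.13963676] [1.79998467e+02 6.03834310e-03 1.06946749e+02] [ 0.41789012 -0.52314671 -2.47606971] [ 0.18388199  0.2870826  -0.65697072  1.99662107  0.21809146  0.92685045
 -0.28948645]
17.1 [[318.0787483451645, 203.97376621960981]]
107.1 [[223.9283954524534, 107.129960232725]]
[[224.24814884 206.32467222]]
```

View pics/m8.png

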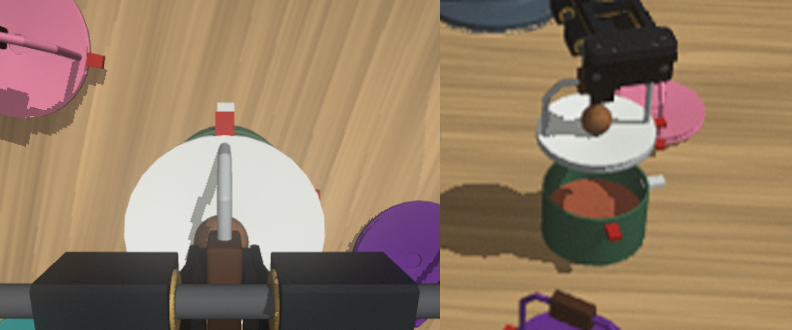

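```bash
python3 -c "
from h import *
st=readout.get_state();Rm=R.from_euler('xyz',st['ee_rot']).as_matrix();tcp=st['position']
tl=lambda uv,z:(Rm.T@(px2w('wrist',uv,z,st)-tcp)).round(4)
# same height z in w7 and w8 so tool-frame geometry is the same
print('pointer end tool',tl((285,111.5),.1396-.0246+.0125))
print('lid disc L/R edge',tl((184.5,230),.131),tl((384.5,230),.131),'disc front',tl((285,135.5),.131))
print('white end',tl((286,103),.056),'rim front',tl((285,126),.062))
im=cv2.imread('pics/w8_full.png').astype(int)
print(im[95:145:2,286].tolist())
m=(im[:,:,2]>140)&(im[:,:,1]<90)&(im[:,:,0]<90);m[:,:330]=0;m[:,400:]=0;m[:170]=0
print('red lug px',np.argwhere(m).tolist()[:60])
e=lambda d,r_,z:(w2px('wrist',tcp+Rm@np.array([r_*np.cos(d),r_*np.sin(d),0])+[0,0,z-tcp[2]],st))
print('red lug end corners if centred',[w2px('wrist',tcp+Rm@np.array([x,.071,0])+[0,0,.056-tcp[2]],st).tolist() for x in(-.006,.006)])
"
```

```text
pointer end tool [0.0692 0.0004 0.0121]
lid disc L/R edge [ 0.0048 -0.0561  0.0086] [0.0047 0.0563 0.0087] disc front [0.057  0.0004 0.0086]
white end [0.0738 0.0013 0.0836] rim front [0.0583 0.0006 0.0776]
[[110, 148, 178], [107, 146, 177], [108, 148, 177], [109, 148, 177], [195, 206, 209], [208, 216, 215], [208, 215, 215], [208, 214, 214], [149, 155, 196], [64, 74, 179], [67, 76, 181], [65, 74, 179], [67, 75, 180], [69, 76, 181], [68, 75, 180], [69, 77, 180], [69, 77, 180], [72, 79, 181], [69, 77, 179], [72, 79, 180], [173, 182, 211], [218, 222, 223], [217, 222, 222], [216, 222, 222], [156, 159, 159]]
red lug px [[190, 376], [190, 377], [190, 378], [191, 377], [191, 378], [191, 379], [192, 378], [192, 379], [193, 378], [193, 379], [194, 379], [195, 379], [196, 379]]
red lug end corners if centred [[[377.5162719691142, 211.85287880670657]], [[378.5508923124959, 196.5146450271979]]]
```

```bash
python3 -c "
from h import *
from scipy.optimize import least_squares
st=readout.get_state();tcp=st['position']
im=cv2.imread('pics/s8_full.png');hsv=cv2.cvtColor(im,cv2.COLOR_BGR2HSV)
def comp(m,x0,y0,x1,y1):
    k=np.zeros_like(m);k[y0:y1,x0:x1]=m[y0:y1,x0:x1];n,l,s,c=cv2.connectedComponentsWithStats(k);i=1+np.argmax(s[1:,4]);return (l==i)
X0,Y0=260,110
g=comp(cv2.inRange(hsv,(55,60,20),(95,255,160)),295,170,360,235)
w=comp(cv2.inRange(hsv,(0,0,150),(179,40,255)),290,140,365,190)
def ext(m):
    y,x=np.nonzero(m);return x.min()-.5,x.max()+.5,y.min()-.5,y.max()+.5
print('tin',ext(g),'lid',ext(w))
th=np.linspace(0,2*np.pi,360)
def circ(c,z,r):return w2px('scene',np.c_[c[0]+r*np.cos(th),c[1]+r*np.sin(th),0*th+z])
def tinp(c):
    p=np.r_[circ(c,.062,.053),circ(c,0,.053)];return np.array([p[:,0].min(),p[:,0].max(),p[:,1].max()])
def lidp(c):
    p=np.r_[circ(c,.115+.016,.057),circ(c,.115+.010,.057)];return np.array([p[:,0].min(),p[:,0].max(),p[:,1].max()])
for f,e in((tinp,ext(g)),(lidp,ext(w))):
    o=np.array([e[0],e[1],e[3]]);s=least_squares(lambda c:f(c)-o,[.4675,.1376]);print(s.x.round(4),s.fun.round(2))
print(tcp)
# top camera refit of the tin rim from the first picture
t=cv2.imread('pics/top1_full.png');h=cv2.cvtColor(t,cv2.COLOR_BGR2HSV)
def fit(m,z,cam='top'):
    cn=max(cv2.findContours(m.astype(np.uint8),cv2.RETR_EXTERNAL,cv2.CHAIN_APPROX_NONE)[0],key=len)[:,0]
    P=np.array([px2w('top',p.astype(float),z)[:2] for p in cn]);A=np.c_[2*P,np.ones(len(P))]
    s=np.linalg.lstsq(A,(P**2).sum(1),rcond=None)[0];return s[:2].round(4),np.sqrt(s[2]+s[:2]@s[:2]).round(4)
gt=comp(cv2.inRange(h,(55,60,20),(95,255,160)),215,200,275,255);print('tin top',fit(gt,.062))
wt=comp(cv2.inRange(h,(0,0,170),(179,40,255)),360,175,415,226);print('lid top',fit(cv2.morphologyEx(wt.astype(np.uint8),cv2.MORPH_CLOSE,np.ones((9,9))),.016))
"
```

```text
tin (np.float64(306.5), np.float64(354.5), np.float64(190.5), np.float64(229.5)) lid (np.float64(304.5), np.float64(357.5), np.float64(160.5), np.float64(186.5))
[0.4651 0.1423] [-0.64  0.62 -0.06]
[0.4646 0.1396] [-0.78  0.78 -0.09]
[0.46745006 0.13768305 0.13965045]
tin top (array([0.4666, 0.1371]), np.float64(0.0506))
lid top (array([ 0.5386, -0.2233]), np.float64(0.0559))
```

The three cameras put the tin 0.5–4 mm further along tool x, so I'll take 2.5 mm. In the wrist view the lid is centred in the hand and the white lug is straight under the pointer at (286,103). Descending.

```bash
python3 -m inch '{"xyz":[[0.0005,0,0.002],[0.0015,0,0.004],[0.0005,0,0.006],[0,0,0.008],[0,0,0.008],[0,0,0.008],[0,0,0.006],[0,0,0.004],[0,0,0.002],[0,0,0.001],[0,0,0]],"rot":[[0,0,0],[0,0,0],[0,0,0],[0,0,0],[0,0,0],[0,0,0],[0,0,0],[0,0,0],[0,0,0],[0,0,0],[0,0,0]]}'
python3 -m inch '{"xyz":[[0,0,0.001],[0,0,0.0015],[0,0,0.0015],[0,0,0.0015],[0,0,0.0015],[0,0,0]],"rot":[[0,0,0],[0,0,0],[0,0,0],[0,0,0],[0,0,0],[0,0,0]]}'
```

```text
t: 16.1
position: [0.4668, 0.1401, 0.0908]
ee_rot: [3.141, 0.0, 1.867]
wrist_force: [0.8, -0.1, -2.7]
finger_gap: 0.0143
grasp_force: 30.0
t: 16.85
position: [0.4666, 0.14, 0.0835]
ee_rot: [-3.141, 0.0, 1.867]
wrist_force: [0.7, 0.5, -1.3]
finger_gap: 0.0136
grasp_force: 30.0
```

```bash
python3 -m inch '{"xyz":[[0,0,0.001],[0,0,0.001],[0,0,0.001],[0,0,0.001],[0,0,0]],"rot":[[0,0,0],[0,0,0],[0,0,0],[0,0,0],[0,0,0]]}'
python3 -m inch '{"xyz":[[0,0,0.0005],[0,0,0.0005],[0,0,0]],"rot":[[0,0,0],[0,0,0],[0,0,0]]}'
python3 -m inch '{"xyz":[[0,0,0.0005],[0,0,0]],"rot":[[0,0,0],[0,0,0]]}'
python3 -c "
from h import *
print(readout.get_state()['torque'])"
```

```text
t: 17.48
position: [0.4666, 0.14, 0.0795]
ee_rot: [-3.141, 0.0, 1.867]
wrist_force: [-0.2, 0.1, -1.8]
finger_gap: 0.014
grasp_force: 30.0
t: 17.85
position: [0.4667, 0.1401, 0.0787]
ee_rot: [3.142, 0.0, 1.867]
wrist_force: [-0.2, 0.4, -1.8]
finger_gap: 0.0138
grasp_force: 30.0
t: 18.1
position: [0.4668, 0.1401, 0.0786]
ee_rot: [3.141, 0.0, 1.867]
wrist_force: [-1.6, -0.2, 3.5]
finger_gap: 0.0139
grasp_force: 30.0
[-0.18958278  0.32713951  0.00313984]
```

Contact came exactly at the predicted height (0.0786, about 5 N), which matches fully seated. Holding briefly, then turning clockwise in steps.

```bash
python3 -m inch '{"xyz":[[0,0,0],[0,0,0],[0,0,0],[0,0,0]],"rot":[[0,0,0],[0,0,0],[0,0,0],[0,0,0]]}'
python3 -c "
from h import *
snap('wrist','w9');snap('scene','s9');print(readout.get_state()['torque'])"
python3 -m inch '{"xyz":[[0,0,0],[0,0,0],[0,0,0],[0,0,0],[0,0,0]],"rot":[[0,0,1],[0,0,2],[0,0,3],[0,0,3],[0,0,1]]}'
python3 -c "
from h import *
snap('wrist','w10');snap('scene','s10');print(readout.get_state()['torque'])"
```

```text
t: 18.6
position: [0.4668, 0.1401, 0.0786]
ee_rot: [3.141, 0.0, 1.867]
wrist_force: [-2.3, -1.3, 5.2]
finger_gap: 0.0136
grasp_force: 30.0
[-0.2446585   0.42205907  0.04297498]
t: 19.32
position: [0.4676, 0.1406, 0.0786]
ee_rot: [3.14, -0.0, 1.692]
wrist_force: [1.0, -0.2, 3.9]
finger_gap: 0.0135
grasp_force: 30.0
[ 0.07539618 -0.16498022  0.05306958]
```

```bash
python3 -m inch '{"xyz":[[0,0,0],[0,0,0],[0,0,0],[0,0,0],[0,0,0],[0,0,0],[0,0,0],[0,0,0],[0,0,0],[0,0,0]],"rot":[[0,0,2],[0,0,3],[0,0,4],[0,0,5],[0,0,5],[0,0,5],[0,0,5],[0,0,4],[0,0,2],[0,0,0]]}'
python3 -c "
from h import *
print(readout.get_state()['torque'],readout.get_state()['q'])
snap('scene','s11')
for f in('s8','s9','s10','s11'):
    im=cv2.imread(f'pics/{f}_full.png').astype(int);m=(im[:,:,2]>130)&(im[:,:,1]<70)&(im[:,:,0]<70);m[:205]=0;m[235:]=0;m[:,:310]=0;m[:,370:]=0
    w=np.argwhere(m);print(f,len(w),w.mean(0))"
```

```text
t: 20.68
position: [0.4673, 0.1404, 0.0786]
ee_rot: [3.141, -0.001, 1.082]
wrist_force: [0.3, 0.5, 6.5]
finger_gap: 0.0136
grasp_force: 30.0
[-0.02945215  0.05303838  0.12193424] [-0.00897557  0.34163516 -0.44398141  2.06338326  0.20694632  0.77692145
 -1.06791858]
s8 31 [214.38709677 338.51612903]
s9 30 [214.5 338.5]
s10 31 [214.61290323 338.48387097]
s11 30 [214.7        338.56666667]
```

The tin's red lug hasn't moved. Finishing the turn to yaw 17°.

```bash
python3 -m inch '{"xyz":[[0,0,0],[0,0,0],[0,0,0],[0,0,0],[0,0,0],[0,0,0],[0,0,0],[0,0,0],[0,0,0],[0,0,0],[0,0,0],[0,0,0],[0,0,0],[0,0,0],[0,0,0],[0,0,0]],"rot":[[0,0,1],[0,0,2],[0,0,4],[0,0,5],[0,0,5],[0,0,5],[0,0,5],[0,0,5],[0,0,5],[0,0,4],[0,0,2.5],[0,0,1.5],[0,0,0],[0,0,0],[0,0,0],[0,0,0]]}'
python3 -c "
from h import *
snap('wrist','w12');snap('scene','s12')
st=readout.get_state();print(np.degrees(st['ee_rot']),st['position'],st['wrist_force'],st['torque'],st['joint_velocities'].round(3))
Rm=R.from_euler('xyz',st['ee_rot']).as_matrix();t=st['position']
tl=lambda uv,z:(Rm.T@(px2w('wrist',uv,z,st)-t)).round(4)
im=cv2.imread('pics/w12_full.png').astype(int);m=(im[:,:,2]>120)&(im[:,:,1]<100)&(im[:,:,0]<100)&(im[:,:,2]-im[:,:,1]>60);m[:60]=0;m[150:]=0;m[:,:230]=0;m[:,340:]=0
w=np.argwhere(m);print(len(w),w.min(0),w.max(0))
for y in range(w[:,0].min(),w[:,0].max()+1,2):
  x=w[w[:,0]==y][:,1];print(y,x.min(),x.max(),im[y,int(x.mean())].tolist())
s=cv2.imread('pics/s12_full.png').astype(int);m=(s[:,:,2]>120)&(s[:,:,1]<80)&(s[:,:,0]<80);m[:180]=0;m[240:]=0;m[:,:300]=0;m[:,380:]=0
n,l,q,c=cv2.connectedComponentsWithStats(m.astype(np.uint8));print(q[1:].tolist(),c[1:].round(1).tolist())
# ball visible in wrist?
b=(abs(im-np.array([60,90,140])).sum(2)<60)
h=cv2.imread('pics/w12_full.png')[60:330,130:440]
s=cv2.imread('pics/s12_full.png')[120:245,270:400];cv2.imwrite('pics/final.png',np.hstack([h,cv2.resize(s,(281,270))]))"
```

```text
t: 22.72
position: [0.4673, 0.1404, 0.0786]
ee_rot: [-3.141, -0.001, 0.296]
wrist_force: [0.0, 0.6, 5.4]
finger_gap: 0.0136
grasp_force: 30.0
[-1.79992049e+02 -7.48842090e-02  1.69828175e+01] [0.46726764 0.14038622 0.07850747] [ 0.28644601 -1.07822835  6.38861292] [0.00866762 0.06762813 0.15123396] [ 0.001  0.001 -0.002 -0.    -0.001  0.001 -0.001]
584 [107 272] [135 293]
107 281 291 [76, 94, 189]
109 272 292 [68, 77, 189]
111 272 292 [66, 76, 187]
113 272 292 [69, 78, 189]
115 272 292 [68, 77, 188]
117 272 292 [69, 78, 188]
119 272 292 [70, 79, 189]
121 272 292 [71, 79, 189]
123 272 292 [73, 82, 190]
125 272 292 [71, 79, 188]
127 272 292 [73, 81, 188]
129 272 292 [71, 80, 187]
131 272 292 [75, 82, 190]
133 272 292 [74, 82, 188]
135 276 293 [161, 169, 217]
[[336, 208, 6, 11, 48]] [[338.6, 212.8]]
```

```bash
python3 -c "
from h import *
for f in('w7','w8','w9','w10','w12'):
    im=cv2.imread(f'pics/{f}_full.png').astype(int)[195:252,230:340]
    m=(im[:,:,2]-im[:,:,0]>25)&(im[:,:,2]<170)
    w=np.argwhere(m);print(f,len(w),(w.min(0)+[195,230]).tolist(),(w.max(0)+[195,230]).tolist())
st=readout.get_state();print(st['t'],st['grasp_force'],st['wrist_force'])"
```

```text
w7 696 [217, 257] [251, 310]
w8 564 [216, 260] [251, 307]
w9 545 [216, 260] [251, 307]
w10 587 [218, 254] [251, 307]
w12 528 [217, 254] [251, 305]
22.825 30.0101759377867 [ 0.28644601 -1.07822835  6.38861292]
```

The ball is centred (254–305 px, top at 217, unchanged). The pointer is over the red lug, the contact force is steady at about 7 N, and everything is at rest. Handing in.

```bash
python3 -c "
from cell import r
print(r.hand_in())"
```

```text
the job is handed in; nothing more can be done
None
```

I handed the job in at about 22.8 s with the lid seated on the green tin and turned a quarter turn clockwise, pointer over the red lug to within about 3°; the ball is still central, the tin is unmoved and the handle is still gripped, but the hand-in returned no verdict.

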